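Slide a coated glass plate out of its holder and lay it on the drying rack

ROBOT

A 6-joint arm with a two-finger parallel gripper is mounted at the origin on the work surface. World frame = base frame: x ahead of the robot, y to its left, z up, the work surface at z = 0. Lengths are in m, angles in degrees, forces in N, time in s.
With the tool pointing down it reaches from about 0.375 to 0.975 m from the base axis. Payload 3.8 kg.
Tool frame: the origin (TCP) lies between the finger pads; the fingertips stand 19 mm ahead of it and the grasp point (between the pads) is the TCP (arm.finger_overhang is the distance from the TCP to the fingertips, in m); z points along the fingers, y is the direction in which the jaws open and shut (so a half turn about z gives the same grasp; the last joint's range is limited). The gripper opens to 88 mm and grips with 3 to 60 N. Pads are 18 mm wide; open, the fingers measure 123 mm over their backs; the gripper's body (75 mm by 187 mm) begins 45 mm behind the grasp point.
Start: joints at [-69.723, 15.12, 91.902, -0, 72.978, -2.114], TCP at [0.257, -0.624, 0.258] pointing down, gripper open.
Joint ranges: [-150.88, 150.88], [-54.13, 125.18], [17.81, 147.31], [-75.09, 255.09], [0, 152.58], [-146.25, 146.25]. Speed limits (degrees/s): [147.25, 147.25, 180, 180, 180, 180].

INTERFACE

Orientations are given as [roll, pitch, yaw] about the fixed x, y, z axes, in that order (R = Rz(yaw) Ry(pitch) Rx(roll)).
In Python, from plant import arm gives the robot as it stands. The module is installed in compiled form; this text tells all that it offers.
- The arm moves only by the tool drive_tool, never from a script. Its arguments are lists of equal length, an entry for each row: "travel": the shift along the tool's x, y, z in units of 50 cm (1.0 is 50 cm), a list of three; "turn": the turn, a rotation vector about the tool's x, y, z in units of pi/4 rad (1.0 is pi/4 rad), a list of three. In form: {"travel": [[x, y, z], ...], "turn": [[wx, wy, wz], ...]}. A call has 1 to 5 rows; each row shifts and turns the commanded pose from where the row before left it, along the tool's axes as they then stand; what a row does not reach is not made up. A row lasts 1/12 s, in which the tool goes at most 41.7 mm and 7.16 degrees, less where a joint would pass 70% of its speed; a pose out of reach is approached as far as the arm can. A call with a number of a shift or a turn outside -1 to 1 is refused whole. A call with a gripper value outside its range is refused whole. "jaw" is the closure, from 0 (fully open) to 1 (shut), set as the call begins (left out, the last holds). The fingers move at their own pace and stop on an object; "force" is the grip in N (left out, the last holds). Time passes only in rows, so rows that do not move let the fingers close. It gives the time, the measured TCP pose, the force and the opening at its end, in the units of the state.
- arm.observe(): the state, without advancing time (a new reading comes with each control period).
- arm.get_image(name): name is "scene" or "side" or "wrist"; returns a dict with "img" (384x512x3 uint8, red, green, blue), "intrinsics" (3x3 intrinsics, pixels), "eye" and "orientation" of the camera in the world; the wrist camera has in their place "T_tool_cam" (4x4, takes a point from camera to tool coordinates, whose origin is the TCP and whose axes are the flange's). Camera axes: x right, y down, z forward; pixel columns grow to the right and rows downward; lengths in m; the calibration is good to about 2 mm. A picture is of the moment at which its call begins: read the wrist's pose just before it. There is no depth.
- arm.sign_off(): hands the job in, once; it reports no verdict.
The state is a dict: "time_s": time; "qpos": joint angles; "joint_velocities": joint speeds; "effort": joint torques, N m; "ee_pos": TCP position; "eef_rot": TCP orientation; "ft_force": force on the tool from outside, world axes, zero at the start; "torque": the same for the moment, N m; "grip_width": finger opening in m.
Only numpy, scipy, OpenCV 4.12 (cv2) and the standard library are available. Lean on these libraries where they do the work, as an engineer would, in place of code of your own. Each camera call takes 0.05 s, during which the arm holds its last target. There are 200 camera calls.

TASK

The coated glass plate lies sunk between the side rails of the blue holder, where it cannot be gripped: slide it along the rails until one end sticks well out over the holder's end, pinch that end and lift the plate off. Lay it flat, coated side up, square and centred across both steel rods of the drying rack and let go; set it down rather than drop it, do not let it fall on the bench, and leave the other things on the bench alone.

Things in the scene. Friction and masses are not known exactly. Their poses are not given: they have to be found in the camera images.
- plate: thin rigid glass plate, 60 (its x) by 160 (its y) by 4 mm (z), about 100 g, white coated top with a dark line near one end and coloured spots, greenish glass below. Origin: centre of its underside, z up. It starts flat in the holder, its y along the holder's y, within 12 mm of the middle
- holder: blue holder fixed to the bench: channel along its y, 190 mm long, open at both ends, 84 mm wide (x). Origin: centre of underside, on the bench, z up. Plate slides on ledges 50 mm up; side rails, inner faces 64 mm apart, rise to 60 mm. Between the ledges a groove 36 mm wide, floor 40 mm up, runs through both ends, so closed fingers can push the plate's end. Its centre must stay inside the ends or it tips off
- rack: drying rack fixed to the bench: grey drip tray 190 (x) by 180 (y) mm, rim 18 mm high; above it two level steel rods, 10 mm diameter, along its x, at y = +30 and -30 mm, tops 60 mm above the bench, end posts at x = +80 and -80 mm (same height). Origin: centre of underside, on the bench, z up. Plate goes with its y along the rack's y (either way), centred, its ends jutting past the rods
- bottle: amber reagent bottle with blue cap, 68 mm diameter, 160 mm tall, origin at the centre of its underside; leave alone
- tipbox: pipette tip box with orange top, 80 by 118 by 60 mm tall, origin at the centre of its underside; leave alone
- beaker: white open ceramic beaker, 72 mm diameter at the rim, 85 mm tall, origin at the centre of its underside; leave alone
Not all that is in view belongs to the job. Of the things that look like the holder, the smallest one is meant. There is more than one size of the plate; the job needs the larger.

How it is judged:
By the outcome, as a careful person would: the job done as asked, in the order asked, and still so for the second after the job is handed in, with the robot touching nothing.
It also fails if it takes over 54 s, if anything falls off the work surface, if the arm or the gripper's body presses on something with over 40 N, if the wrist force passes 120 N, or if a joint passes its speed limit or range.

## Working session

There is one attempt and no reset: what is moved stays moved. The work goes in short steps, Python scripts to look and compute and a tool call to move; the robot and the scene stay as the last step left them, time stands still between calls to the robot, and variables do not carry over. Pictures are saved under pics/ and viewed, about 8 in all and at most 12, crops included, and the job is handed in when it is done.

Besides the shell and the picture viewer there is one more tool, called as name(argument=value, ...) on one line, values as JSON. drive_tool: Moves the arm, as the interface text tells. Shifts and turns lie within -1 to 1; 1 stands for 50 cm of shift or pi/4 rad of turn. Its arguments: {"type":"object","properties":{"travel":{"type":"array"},"turn":{"type":"array"},"jaw":{"type":"number"},"force":{"type":"number"}},"required":["travel","turn"]}

```bash
mkdir -p pics; cat > h.py <<'E'
import numpy as np, cv2
from scipy.spatial.transform import Rotation as R
from plant import arm
def cam(name):
    s=arm.observe(); d=arm.get_image(name); K=np.array(d["intrinsics"])
    if name=="wrist":
        T=np.eye(4); T[:3,:3]=R.from_euler("xyz",s["eef_rot"],degrees=True).as_matrix(); T[:3,3]=s["ee_pos"]
        M=T@np.array(d["T_tool_cam"]); return d["img"],K,M[:3,:3],M[:3,3]
    return d["img"],K,d["orientation"],np.array(d["eye"])
def save(n,img): cv2.imwrite("pics/"+n,img[:,:,::-1])
def ray(uv,K,Rm,e,z):
    r=np.array(Rm)@np.linalg.inv(K)@np.array([uv[0],uv[1],1.]); return e+r*(z-e[2])/r[2]
def proj(p,K,Rm,e):
    q=K@(np.array(Rm).T@(np.array(p)-e)); return q[:2]/q[2]
E
python3 - <<'E'
from h import *
print(arm.observe())
for n in("scene","side","wrist"):
    d=arm.get_image(n); save(n+"0.png",d["img"])
    print(n,{k:np.round(v,4).tolist() if not isinstance(v,str) else v for k,v in d.items() if k!="img"})
a=np.hstack([cv2.imread("pics/scene0.png"),cv2.imread("pics/side0.png")])
E
```

```text
{'time_s': 0.0, 'qpos': array([-6.97252042e+01,  1.51679928e+01,  9.19789277e+01, -2.40153850e-04,
        7.29772167e+01, -2.11406152e+00]), 'joint_velocities': array([-0.0833887 ,  0.00799264, -0.06524275,  0.08767689,  0.06709218,
        0.05478997]), 'effort': array([ 2.81113382e-03, -5.02102983e+01, -3.56875992e+01,  7.30980118e-02,
        2.93510291e-02, -1.55690946e-04]), 'ee_pos': array([ 0.25687426, -0.6235083 ,  0.25642359]), 'eef_rot': array([-1.79875939e+02, -4.34996393e-03,  2.23889232e+01]), 'ft_force': array([ 0.15779458, -0.48171292,  0.47552305]), 'torque': array([0.03475253, 0.01173523, 0.0068805 ]), 'grip_width': 0.08829414598263344}
scene {'intrinsics': [[476.6744, 0.0, 257.9457], [0.0, 476.6744, 199.4454], [0.0, 0.0, 1.0]], 'eye': [1.6472, -0.4802, 0.8139], 'orientation': [-122.364, 0.2684, 72.6727]}
side {'intrinsics': [[407.2055, 0.0, 253.2825], [0.0, 407.2055, 189.8119], [0.0, 0.0, 1.0]], 'eye': [0.246, 0.8359, 0.7178], 'orientation': [-122.8054, -0.5308, -164.6648]}
wrist {'intrinsics': [[338.0477, 0.0, 250.0973], [0.0, 338.0477, 192.4503], [0.0, 0.0, 1.0]], 'T_tool_cam': [[0.0003, -0.9515, -0.3076, 0.0803], [1.0, 0.0005, -0.0003, 0.0001], [0.0004, -0.3076, 0.9515, -0.1266], [0.0, 0.0, 0.0, 1.0]]}
```

View pics/scene0.png

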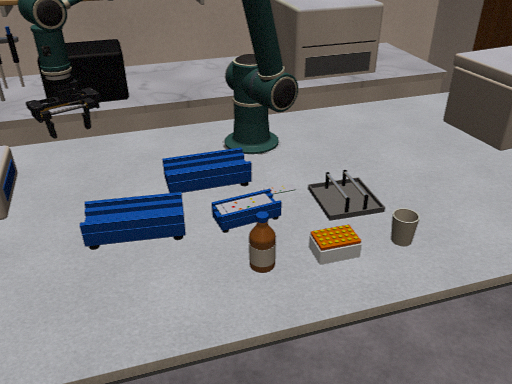

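View pics/side0.png

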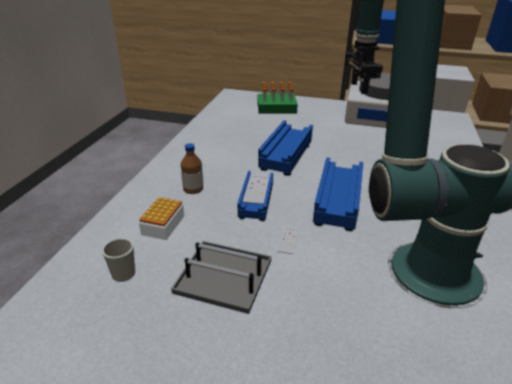

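The scene view has three blue holders, at (135,220), (207,170) and (246,208). The smallest is at (246,208), or (257,193) in the side view, and it has a spotted plate in it. A small decoy plate lies on the bench at side (289,238). The rack is at scene (345,195), side (225,273). I choose the holder at (246,208) and will check it close up.

```bash
sed -i 's/return d\["img"\],K,d\["orientation"\],/return d["img"],K,R.from_euler("xyz",d["orientation"],degrees=True).as_matrix(),/' h.py
python3 - <<'E'
from h import *
for n,pts in(("scene",dict(plate=(246,206,.054),rack=(345,198,.0),bottle=(262,268,0),tip=(336,237,.06),small=(283,191,0),bigA=(135,205,.07),beak=(403,242,0))),("side",dict(plate=(257,189,.054),rack=(223,279,0),bottle=(192,190,0),tip=(162,211,.06),small=(289,238,0),bigA=(287,143,.06),bigB=(340,190,.06),beak=(122,275,0)))):
    i,K,Rm,e=cam(n)
    for k,p in pts.items(): print(n,k,ray(p[:2],K,Rm,e,p[2]).round(3))
E
```

```text
scene plate [ 0.525 -0.17   0.054]
scene rack [0.497 0.167 0.   ]
scene bottle [ 0.741 -0.19   0.   ]
scene tip [0.749 0.011 0.06 ]
scene small [ 0.396 -0.008  0.   ]
scene bigA [ 0.447 -0.479  0.07 ]
scene beak [0.755 0.218 0.   ]
side plate [ 0.503 -0.166  0.054]
side rack [0.499 0.166 0.   ]
side bottle [ 0.725 -0.183  0.   ]
side tip [0.723 0.024 0.06 ]
side small [ 0.375 -0.031  0.   ]
side bigA [ 0.475 -0.487  0.06 ]
side bigB [ 0.261 -0.221  0.06 ]
side beak [0.741 0.221 0.   ]
```

drive_tool(travel=[[0.06,-0.05,0],[0.06,-0.05,0],[0.06,-0.05,0],[0.06,-0.05,0],[0.06,-0.05,0]], turn=[[0,0,0],[0,0,0],[0,0,0],[0,0,0],[0,0,0]])

```text
time_s: 0.67
ee_pos: [0.3485, -0.4498, 0.2575]
eef_rot: [-180.0, -0.0, 22.3]
ft_force: [-0.0, -0.8, 0.4]
grip_width: 0.0883
```

drive_tool(travel=[[0.06,-0.05,0],[0.06,-0.05,0],[0.06,-0.05,0],[0.06,-0.05,0],[0.06,-0.05,0]], turn=[[0,0,0],[0,0,0],[0,0,0],[0,0,0],[0,0,0]])

```text
time_s: 1.08
ee_pos: [0.4397, -0.2769, 0.2578]
eef_rot: [180.0, -0.0, 22.4]
ft_force: [-0.2, -0.3, -0.4]
grip_width: 0.088
```

drive_tool(travel=[[0.06,-0.05,0],[0.06,-0.05,0],[0.06,-0.05,0],[0,0,0],[0,0,0]], turn=[[0,0,0],[0,0,0],[0,0,0],[0,0,0],[0,0,0]])

```text
time_s: 1.5
ee_pos: [0.4945, -0.1733, 0.2577]
eef_rot: [180.0, 0.0, 22.6]
ft_force: [0.0, -0.1, -0.5]
grip_width: 0.0882
```

```bash
python3 - <<'E'
from h import *
i,K,Rm,e=cam("wrist"); save("w1.png",i); np.savez("w1.npz",i=i,K=K,R=Rm,e=e)
print(arm.observe()["ee_pos"],arm.observe()["eef_rot"],e,arm.observe()["time_s"])
E
```

```text
[ 0.493962   -0.17454615  0.25764772] [1.79981118e+02 3.36824482e-02 2.25258802e+01] [ 0.56870048 -0.14245411  0.38426753] 1.55
```

View pics/w1.png

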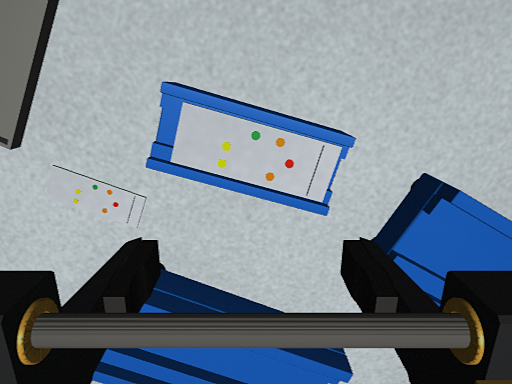

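The wrist view shows the chosen holder in the centre, spanning pixels (147–355, 83–213). The spotted plate lies in it with its dark line near the right end. The small decoy plate is on the bench at (98,197), and the two larger holders are at the lower right and bottom. Next is a close crop to check the choice and pick corner pixels.

```bash
python3 - <<'E'
from h import *
i=np.load("w1.npz")["i"]; c=cv2.resize(i[70:225,135:370],None,fx=3.4,fy=3.4,interpolation=cv2.INTER_CUBIC); save("w1c.png",c); print(c.shape)
E
```

```text
(527, 799, 3)
```

View pics/w1c.png

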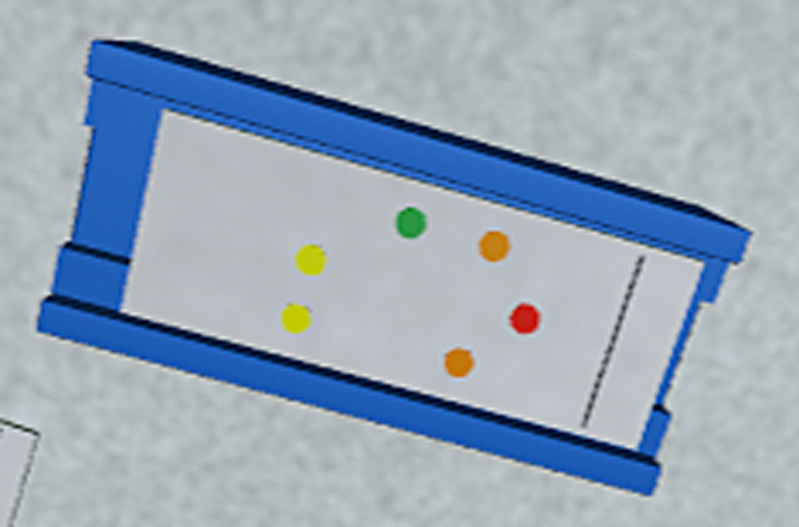

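The crop confirms it: a long plate with a dark line in the smallest holder, pushed toward the right end.

```bash
python3 - <<'E'
from h import *
d=np.load("w1.npz");K,Rm,e=d["K"],d["R"],d["e"]
def P(l,z): return np.array([ray((x/3.4+135,y/3.4+70),K,Rm,e,z) for x,y in l])
H=P([(93,40),(38,330),(652,495),(750,233)],.06)
h=P([(88,75),(48,297),(660,464),(740,263)],.06)
p=P([(162,110),(122,312),(640,450),(703,262)],.054)
for n,q in(("outer",H),("inner",h),("plate",p)):
    c=q.mean(0); a=(q[0]+q[1]-q[2]-q[3])/2; b=(q[0]+q[3]-q[1]-q[2])/2
    print(n,c.round(4),"len",np.linalg.norm(a).round(4),"w",np.linalg.norm(b).round(4),"axisdeg",np.degrees(np.arctan2(a[1],a[0])).round(2),np.degrees(np.arctan2(b[1],b[0])).round(2))
E
```

```text
outer [ 0.5089 -0.1667  0.06  ] len 0.1884 w 0.0826 axisdeg 96.8 7.09
inner [ 0.5096 -0.1668  0.06  ] len 0.1873 w 0.0634 axisdeg 96.83 6.74
plate [ 0.5087 -0.1737  0.054 ] len 0.1602 w 0.0594 axisdeg 97.19 8.22
```

drive_tool(travel=[[0.032,-0.075,0],[0.032,-0.075,0],[0.032,-0.075,0],[0,0,0]], turn=[[0,0,0.09],[0,0,0.09],[0,0,0.085],[0,0,0.085]], jaw=1, force=20)

```text
time_s: 1.88
ee_pos: [0.5041, -0.0496, 0.2578]
eef_rot: [-179.8, -0.0, 6.6]
ft_force: [-0.1, -0.3, -0.8]
grip_width: 0.0636
```

drive_tool(travel=[[0,0,0],[0,0,0]], turn=[[0,0,0],[0,0,0]])

```text
time_s: 2.05
ee_pos: [0.5038, -0.0546, 0.2577]
eef_rot: [180.0, 0.0, 6.7]
ft_force: [1.1, -0.5, 0.3]
grip_width: 0.0501
```

```bash
cat >> h.py <<'E'
HC=np.array([.5092,-.1667]); HY=6.8
def rel(p):
    a=np.radians(HY); c,s=np.cos(a),np.sin(a); d=np.array(p)[:2]-HC; return np.array([c*d[0]+s*d[1],-s*d[0]+c*d[1]])
def spots(i):
    h=cv2.cvtColor(i,cv2.COLOR_RGB2HSV); out={}
    for n,lo,hi in(("red",(0,180,90),(6,255,255)),("green",(50,100,60),(85,255,255)),("yellow",(26,150,90),(34,255,255)),("orange",(9,150,90),(20,255,255))):
        _,_,st,ct=cv2.connectedComponentsWithStats(cv2.inRange(h,lo,hi)); out[n]=[(ct[k].round(1).tolist(),int(st[k,4])) for k in range(1,len(st)) if st[k,4]>15]
    return out
E
python3 - <<'E'
from h import *
i,K,Rm,e=cam("wrist"); save("w2.png",i); np.savez("w2.npz",i=i,K=K,R=Rm,e=e)
s=arm.observe(); print(s["ee_pos"],s["eef_rot"],rel(s["ee_pos"]),s["grip_width"],s["time_s"])
d=np.load("w1.npz"); print(spots(d["i"])); print(spots(i))
E
```

```text
[ 0.50379969 -0.0550334   0.25766479] [1.79959783e+02 1.78499224e-02 6.63490796e+00] [0.00785944 0.1115205 ] 0.046062462599470125 2.1
{'red': [([288.8, 163.4], 50)], 'green': [([255.4, 135.2], 61), ([94.4, 186.9], 17)], 'yellow': [([226.0, 146.1], 56), ([221.5, 163.4], 53), ([77.6, 191.2], 16)], 'orange': [([279.9, 142.0], 56), ([269.4, 176.3], 53), ([109.2, 191.7], 17), ([24.9, 319.6], 142), ([475.7, 319.8], 128), ([24.0, 357.8], 113), ([476.9, 357.2], 119)]}
{'red': [([401.4, 175.3], 51)], 'green': [([363.4, 158.2], 57), ([209.9, 242.3], 16)], 'yellow': [([337.1, 175.8], 50), ([335.7, 192.7], 49)], 'orange': [([388.5, 158.1], 55), ([384.4, 192.4], 50), ([108.5, 319.1], 127), ([391.7, 319.4], 123), ([107.4, 356.3], 108), ([393.0, 356.6], 102)]}
```

View pics/w2.png

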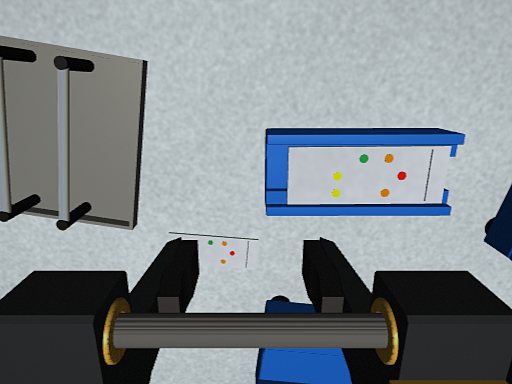

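The second view shows the holder level at (265–464, 128–216), with the plate's left end at column 288. The rack is at the left, with rods near columns 63 and 5. Next I triangulate the plate's height.

```bash
python3 - <<'E'
from h import *
a=np.load("w1.npz");b=np.load("w2.npz")
def tri(u,v):
    A=[];B=[]
    for d,q in((a,u),(b,v)):
        r=d["R"]@np.linalg.inv(d["K"])@np.array([*q,1]); r/=np.linalg.norm(r); M=np.eye(3)-np.outer(r,r); A.append(M);B.append(M@d["e"])
    return np.linalg.solve(sum(A),sum(B))
for u,v in(((288.8,163.4),(401.4,175.3)),((255.4,135.2),(363.4,158.2)),((226,146.1),(337.1,175.8)),((221.5,163.4),(335.7,192.7)),((279.9,142),(388.5,158.1)),((269.4,176.3),(384.4,192.4))):
    p=tri(u,v); print("spot",p.round(4),rel(p).round(4))
for n,u,v in(("railTL",(93,40),(265.5,129)),("railBL",(38,330),(265.5,215)),("railTR",(750,233),(464,134))):
    p=tri((u[0]/3.4+135,u[1]/3.4+70),v); print(n,p.round(4),rel(p).round(4))
f=lambda q,z: rel(ray(q,b["K"],b["R"],b["e"],z)).round(4)
for q in((288,147),(287,204),(450,149),(443,207)):print("plate",f(q,.054))
for q in((265.5,129),(265.5,215),(450,214),(464,134)):print("hold",f(q,.06))
for x,y in((162,110),(122,312),(640,450),(703,262)): print("plate w1",rel(ray((x/3.4+135,y/3.4+70),a["K"],a["R"],a["e"],.054)).round(4))
E
```

```text
spot [ 0.5133 -0.2074  0.0543] [-0.0007 -0.0409]
spot [ 0.526  -0.1658  0.0535] [ 0.0168 -0.0011]
spot [ 0.5051 -0.1432  0.0537] [-0.0013  0.0238]
spot [ 0.4871 -0.1454  0.0532] [-0.0194  0.0237]
spot [ 0.5292 -0.1905  0.0536] [ 0.017 -0.026]
spot [ 0.4934 -0.195   0.0536] [-0.019  -0.0262]
railTL [ 0.54   -0.0653  0.0466] [0.0426 0.097 ]
railBL [ 0.4543 -0.0769  0.0531] [-0.0439  0.0957]
railTR [ 0.561  -0.257   0.0548] [ 0.0407 -0.0958]
plate [0.0283 0.0745]
plate [-0.0313  0.0736]
plate [ 0.026  -0.0854]
plate [-0.0349 -0.0891]
hold [0.0467 0.0971]
hold [-0.0412  0.096 ]
hold [-0.0404 -0.094 ]
hold [ 0.0416 -0.0925]
plate w1 [0.0278 0.0737]
plate w1 [-0.0315  0.0727]
plate w1 [-0.0305 -0.0879]
plate w1 [ 0.029 -0.086]
```

drive_tool(travel=[[-0.017,0,0.05],[0,0,0.05],[0,0,0.05],[0,0,0.05],[0,0,0.05]], turn=[[0,0,0],[0,0,0],[0,0,0],[0,0,0],[0,0,0]])

```text
time_s: 2.52
ee_pos: [0.4954, -0.0566, 0.1318]
eef_rot: [180.0, -0.0, 6.5]
ft_force: [0.8, 0.5, 0.7]
grip_width: 0.013
```

drive_tool(travel=[[0,0,0],[0,0,0.0275],[0,0,0.0275],[0,0,0.0275],[0,0,0.0275]], turn=[[0,0,0],[0,0,0],[0,0,0],[0,0,0],[0,0,0]])

```text
time_s: 2.93
ee_pos: [0.4966, -0.0561, 0.0787]
eef_rot: [180.0, -0.1, 6.6]
ft_force: [0.2, 0.2, -0.2]
grip_width: 0.0007
```

drive_tool(travel=[[0,0,0.0255],[0,0,0],[0,0,0]], turn=[[0,0,0],[0,0,0],[0,0,0]])

```text
time_s: 3.18
ee_pos: [0.4957, -0.0555, 0.0655]
eef_rot: [180.0, 0.0, 6.6]
ft_force: [-0.0, 0.4, 0.3]
grip_width: 0.0005
```

drive_tool(travel=[[0,0.014,0],[0,0.014,0],[0,0.014,0],[0,0.014,0],[0,0.014,0]], turn=[[0,0,0],[0,0,0],[0,0,0],[0,0,0],[0,0,0]])

```text
time_s: 3.6
ee_pos: [0.5002, -0.09, 0.0656]
eef_rot: [180.0, -0.1, 6.6]
ft_force: [0.2, 1.5, 1.0]
grip_width: 0.0006
```

drive_tool(travel=[[0,0.014,0],[0,0.014,0],[0,0.014,0],[0,0.014,0],[0,0,0]], turn=[[0,0,0],[0,0,0],[0,0,0],[0,0,0],[0,0,0]])

```text
time_s: 4.02
ee_pos: [0.5032, -0.1183, 0.065]
eef_rot: [180.0, -0.0, 6.6]
ft_force: [0.6, 0.0, 0.2]
grip_width: 0.0008
```

```bash
python3 - <<'E'
from h import *
s=arm.observe(); print(s["ee_pos"],rel(s["ee_pos"]).round(4),s["ft_force"].round(1),s["time_s"])
i,K,Rm,e=cam("wrist"); sp=spots(i); print(sp)
for k in sp:
  for c,_ in sp[k]: print(k,rel(ray(c,K,Rm,e,.0538)).round(4))
E
```

```text
[ 0.50323189 -0.11826381  0.06499831] [-0.0002  0.0488] [0.6 0.  0.2] 4.0167
{'red': [], 'green': [([451.4, 233.5], 283), ([88.1, 355.9], 50)], 'yellow': [([390.6, 269.2], 244), ([391.1, 299.2], 48), ([64.2, 368.4], 41), ([65.6, 381.5], 30)], 'orange': [([505.3, 233.9], 208), ([490.3, 302.1], 222), ([218.6, 319.6], 137), ([281.8, 319.5], 127), ([281.9, 355.1], 89), ([218.3, 355.5], 87)]}
green [ 0.016 -0.041]
green [-0.0513  0.1312]
yellow [-0.0019 -0.0162]
yellow [-0.0182 -0.0184]
yellow [-0.0593  0.1447]
yellow [-0.0679  0.1455]
orange [ 0.0158 -0.0651]
orange [-0.02   -0.0661]
orange [-0.0295  0.0643]
orange [-0.0296  0.0334]
orange [-0.0512  0.0328]
orange [-0.0513  0.0651]
```

drive_tool(travel=[[0,0.012,0],[0,0.012,0],[0,0.012,0],[0,0.01,0],[0,0.006,0]], turn=[[0,0,0],[0,0,0],[0,0,0],[0,0,0],[0,0,0]])

```text
time_s: 4.48
ee_pos: [0.506, -0.1434, 0.0649]
eef_rot: [180.0, 0.0, 6.6]
ft_force: [0.1, 0.2, 0.6]
grip_width: 0.0002
```

drive_tool(travel=[[0,-0.01,0],[0,-0.02,0],[0,0,-0.06],[0,0,-0.08],[0,0,-0.08]], turn=[[0,0,0],[0,0,0],[0,0,0],[0,0,0],[0,0,0]])

```text
time_s: 4.9
ee_pos: [0.5024, -0.1262, 0.1745]
eef_rot: [-179.9, 0.2, 6.7]
ft_force: [1.0, -0.7, 0.1]
grip_width: 0.0008
```

drive_tool(travel=[[0,0.04,-0.06],[0,0.04,0],[0,0,0],[0,0,0]], turn=[[0,0,0],[0,0,0],[0,0,0],[0,0,0]], jaw=0)

```text
time_s: 5.23
ee_pos: [0.5087, -0.1672, 0.2053]
eef_rot: [-180.0, -0.0, 6.6]
ft_force: [-0.5, -0.2, -0.9]
grip_width: 0.0247
```

```bash
python3 - <<'E'
from h import *
s=arm.observe(); print(s["ee_pos"],rel(s["ee_pos"]).round(4),s["ft_force"].round(1),s["time_s"])
i,K,Rm,e=cam("wrist"); sp=spots(i);np.savez("w3.npz",i=i,K=K,R=Rm,e=e)
for k in sp:
  for c,a in sp[k]: print(k,c,rel(ray(c,K,Rm,e,.0538)).round(4))
save("w3.png",i)
E
```

```text
[ 0.50870834 -0.1671597   0.20525716] [-0.0005 -0.0004] [-0.5 -0.2 -0.9] 5.2333
red [373.5, 183.1] [-0.002 -0.106]
green [328.3, 162.6] [ 0.0161 -0.0661]
green [101.8, 257.0] [-0.0721  0.1366]
yellow [297.8, 183.3] [-0.002  -0.0412]
yellow [296.9, 203.0] [-0.0199 -0.0411]
yellow [86.2, 266.0] [-0.0814  0.1524]
orange [358.1, 162.6] [ 0.016  -0.0911]
orange [354.2, 203.0] [-0.02   -0.0911]
orange [117.8, 258.2] [-0.0734  0.122 ]
orange [164.4, 319.6] [-0.1413  0.0845]
orange [336.1, 320.3] [-0.1426 -0.0845]
orange [163.5, 356.0] [-0.1859  0.089 ]
orange [336.7, 355.9] [-0.1863 -0.0884]
```

View pics/w3.png

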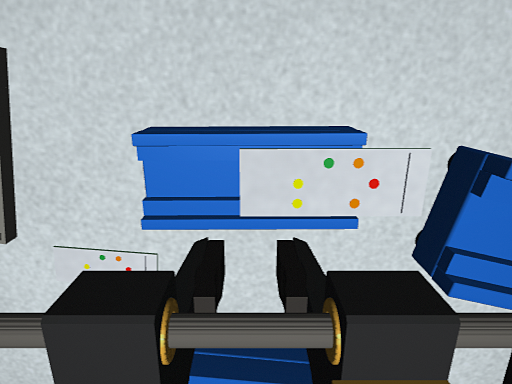

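The plate now sticks out 57 mm past the right end, with its centre 23 mm inside the end, and is still parallel to the rails. The decoy and the other holders haven't moved. Next I turn 90° and pinch the protruding end across its width.

drive_tool(travel=[[0,0.074,0],[0,0.074,0],[0,0.074,0],[0,0,0],[0,0,0]], turn=[[0,0,0],[0,0,0],[0,0,0],[0,0,-0.154],[0,0,-0.154]])

```text
time_s: 5.7
ee_pos: [0.5207, -0.278, 0.2027]
eef_rot: [-179.8, 0.1, 20.7]
ft_force: [-0.3, 0.6, 0.0]
grip_width: 0.0617
```

drive_tool(travel=[[0,0,0],[0,0,0],[0,0,0],[0,0,0],[0,0,0]], turn=[[0,0,-0.154],[0,0,-0.154],[0,0,-0.154],[0,0,-0.154],[0,0,-0.154]])

```text
time_s: 6.12
ee_pos: [0.5206, -0.2758, 0.2027]
eef_rot: [-179.7, -0.0, 55.5]
ft_force: [0.2, -0.0, 0.2]
grip_width: 0.0878
```

drive_tool(travel=[[0,0,0],[0,0,0],[0,0,0],[0,0,0],[0,0,0]], turn=[[0,0,-0.154],[0,0,-0.154],[0,0,-0.154],[0,0,-0.154],[0,0,-0.154]])

```text
time_s: 6.53
ee_pos: [0.5206, -0.2757, 0.2027]
eef_rot: [-179.8, -0.2, 90.2]
ft_force: [0.6, 0.1, -0.4]
grip_width: 0.0879
```

drive_tool(travel=[[0,0,0],[0,0,0],[0,0,0]], turn=[[0,0,-0.154],[0,0,0],[0,0,0]])

```text
time_s: 6.78
ee_pos: [0.521, -0.2763, 0.2033]
eef_rot: [-179.9, -0.1, 96.6]
ft_force: [0.1, 0.2, 0.6]
grip_width: 0.0879
```

```bash
python3 - <<'E'
from h import *
s=arm.observe(); print(s["ee_pos"],s["eef_rot"],rel(s["ee_pos"]).round(4),s["qpos"].round(1),s["grip_width"],s["time_s"])
i,K,Rm,e=cam("wrist"); sp=spots(i);np.savez("w4.npz",i=i,K=K,R=Rm,e=e);save("w4.png",i)
for k in sp:
  for c,a in sp[k]: print(k,c,rel(ray(c,K,Rm,e,.0538)).round(4))
E
```

```text
[ 0.52095643 -0.27627536  0.20330407] [-1.79866666e+02 -1.24543050e-01  9.65848735e+01] [-0.0013 -0.1102] [-30.4   8.4 105.9   0.   65.9 -37. ] 0.08792091090914754 6.7833
red [249.0, 177.9] [-0.0022 -0.1062]
green [271.1, 130.1] [ 0.0159 -0.0661]
yellow [226.2, 98.1] [-0.0199 -0.041 ]
yellow [248.9, 98.0] [-0.002 -0.041]
orange [227.6, 160.5] [-0.0199 -0.0911]
orange [270.8, 160.4] [ 0.016  -0.0911]
orange [23.2, 324.5] [-0.2248 -0.2548]
orange [478.1, 325.5] [ 0.2215 -0.2564]
orange [25.0, 358.9] [-0.2317 -0.297 ]
orange [476.2, 358.0] [ 0.2275 -0.296 ]
```

View pics/w4.png

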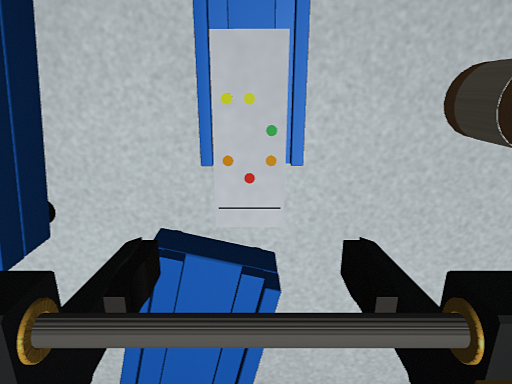

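The plate's end, with its dark line at row 208, is clear of the holder end at row 163. A larger holder's end face is just below, at rows 230–270, so I check its clearance.

```bash
python3 - <<'E'
from h import *
a=np.load("w4.npz")
for q in((160,229),(275,253),(155,243),(280,290),(280,270)):
  print(q,[(z,rel(ray(q,a["K"],a["R"],a["e"],z)).round(3).tolist()) for z in(0,.06,.09)])
for q in((211,29),(289,30),(217,224),(279,225)): print(q,rel(ray(q,a["K"],a["R"],a["e"],.054)).round(4))
b=np.load("w3.npz")
for q in((460,147),(512,158),(415,240),(443,255)):
  print(q,[(z,rel(ray(q,b["K"],b["R"],b["e"],z)).round(3).tolist()) for z in(0,.06,.09)])
E
```

```text
(160, 229) [(0, [-0.097, -0.177]), (0.06, [-0.08, -0.15]), (0.09, [-0.071, -0.137])]
(275, 253) [(0, [0.025, -0.205]), (0.06, [0.021, -0.174]), (0.09, [0.018, -0.158])]
(155, 243) [(0, [-0.104, -0.193]), (0.06, [-0.085, -0.164]), (0.09, [-0.076, -0.149])]
(280, 290) [(0, [0.032, -0.252]), (0.06, [0.026, -0.212]), (0.09, [0.023, -0.192])]
(280, 270) [(0, [0.031, -0.226]), (0.06, [0.026, -0.191]), (0.09, [0.023, -0.173])]
(211, 29) [-0.0299  0.0085]
(289, 30) [0.028  0.0076]
(217, 224) [-0.0307 -0.1482]
(279, 225) [ 0.0242 -0.1493]
(460, 147) [(0, [0.019, -0.208]), (0.06, [0.03, -0.17]), (0.09, [0.036, -0.152])]
(512, 158) [(0, [0.008, -0.262]), (0.06, [0.021, -0.215]), (0.09, [0.027, -0.191])]
(415, 240) [(0, [-0.082, -0.178]), (0.06, [-0.053, -0.146]), (0.09, [-0.038, -0.13])]
(443, 255) [(0, [-0.1, -0.212]), (0.06, [-0.068, -0.173]), (0.09, [-0.051, -0.154])]
```

drive_tool(travel=[[-0.004,0,0.06],[0,0,0.06],[0,0,0.06],[0,0,0.05],[0,0,0]], turn=[[0,0,0],[0,0,0],[0,0,0],[0,0,0],[0,0,0]])

```text
time_s: 7.25
ee_pos: [0.5176, -0.2769, 0.0836]
eef_rot: [-179.5, -0.4, 96.6]
ft_force: [-1.5, 0.6, -1.0]
grip_width: 0.0882
```

drive_tool(travel=[[0,0,0.03],[0,0,0.03],[0,0,0.01],[0,0,0],[0,0,0]], turn=[[0,0,0],[0,0,0],[0,0,0],[0,0,0],[0,0,0]])

```text
time_s: 7.67
ee_pos: [0.5223, -0.2799, 0.0558]
eef_rot: [180.0, 0.0, 96.7]
ft_force: [0.2, 0.4, 0.5]
grip_width: 0.0879
```

drive_tool(travel=[[0,0,0],[0,0,0],[0,0,0],[0,0,0],[0,0,0]], turn=[[0,0,0],[0,0,0],[0,0,0],[0,0,0],[0,0,0]], jaw=1, force=40)

```text
time_s: 8.08
ee_pos: [0.5221, -0.28, 0.0555]
eef_rot: [180.0, 0.0, 96.7]
ft_force: [0.1, -0.0, 2.3]
grip_width: 0.0589
```

drive_tool(travel=[[0,0,0],[0,0,0],[0,0,0]], turn=[[0,0,0],[0,0,0],[0,0,0]])

```text
time_s: 8.33
ee_pos: [0.5221, -0.28, 0.0554]
eef_rot: [180.0, 0.0, 96.7]
ft_force: [-1.2, -0.8, 3.5]
grip_width: 0.0591
```

drive_tool(travel=[[0,0,-0.01],[0,0,-0.015],[0,0,-0.02],[0,0,-0.03],[0,0,-0.04]], turn=[[0,0,0],[0,0,0],[0,0,0],[0,0,0],[0,0,0]])

```text
time_s: 8.75
ee_pos: [0.5205, -0.2791, 0.112]
eef_rot: [-179.8, -0.1, 96.8]
ft_force: [-0.3, -0.8, -0.6]
grip_width: 0.0587
```

drive_tool(travel=[[0,0,-0.06],[0,0,-0.07],[0,0,-0.05],[0,0,0],[0,0,0]], turn=[[0,0,0],[0,0,0],[0,0,0],[0,0,0],[0,0,0]])

```text
time_s: 9.17
ee_pos: [0.5229, -0.2805, 0.2052]
eef_rot: [179.8, 0.2, 96.7]
ft_force: [-0.1, 1.0, -1.8]
grip_width: 0.0589
```

```bash
python3 - <<'E'
from h import *
s=arm.observe(); print(s["ee_pos"],s["eef_rot"],s["ft_force"].round(2),s["torque"].round(3),s["grip_width"],s["time_s"])
i,K,Rm,e=cam("wrist"); np.savez("w5.npz",i=i,K=K,R=Rm,e=e); sp=spots(i)
for k in sp:
  for c,a in sp[k]: print(k,c,a)
j=cam("side")[0]; save("w5.png",np.hstack([cv2.resize(i,(400,300)),cv2.resize(j[30:260,170:470],(400,300))]))
E
```

```text
[ 0.52288322 -0.28046355  0.2051579 ] [1.79793578e+02 1.68933293e-01 9.67448647e+01] [-0.06  1.04 -1.81] [-0.109 -0.097 -0.02 ] 0.05885126318551533 9.1667
red [249.7, 258.9] 287
green [293.9, 166.6] 388
yellow [246.9, 101.2] 447
yellow [198.3, 102.1] 450
orange [292.7, 225.7] 326
orange [205.6, 227.0] 323
orange [88.3, 325.0] 110
orange [413.0, 328.1] 94
orange [411.7, 357.5] 96
orange [89.6, 359.9] 72
```

View pics/w5.png

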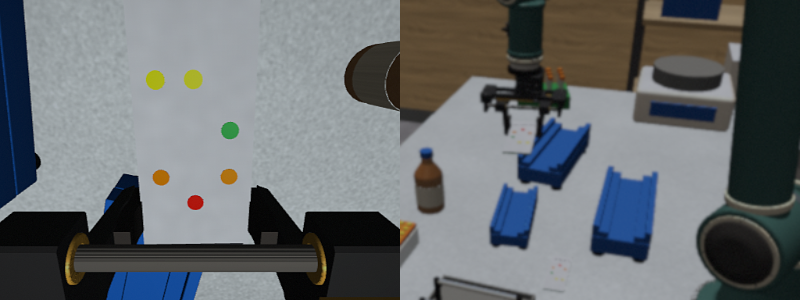

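The wrist view shows the plate held between the fingers. The side view shows it lifted clear, with the smallest holder empty. I solve for its pose in the tool frame with PnP on the spots.

```bash
cat >> h.py <<'E'
CEN=np.array([-.002,-.0713])
MOD=np.array([(-.0022,-.1062),(.0159,-.0661),(-.0199,-.041),(-.002,-.041),(-.0199,-.0911),(.016,-.0911)])-CEN
MOD=np.c_[MOD,np.full(6,.004)]   # plate frame: underside centre
def platepose(px,K,Rm,e):
    ok,rv,t=cv2.solvePnP(MOD,np.array(px,float),K,None,flags=cv2.SOLVEPNP_IPPE)
    q,_=cv2.projectPoints(MOD,rv,t,K,None); print("reproj",np.abs(q[:,0]-px).max().round(2))
    return Rm@cv2.Rodrigues(rv)[0], Rm@t[:,0]+e
E
python3 - <<'E'
from h import *
a=np.load("w5.npz"); px=np.array([(249.7,258.9),(293.9,166.6),(198.3,102.1),(246.9,101.2),(205.6,227),(292.7,225.7)])
Rp,t=platepose(px,a["K"],a["R"],a["e"])
s=arm.observe(); Rt=R.from_euler("xyz",s["eef_rot"],degrees=True).as_matrix()
print("world",t.round(4),"yaxis",Rp[:,1].round(3),"z",Rp[:,2].round(3)); print("in tool",(Rt.T@(t-s["ee_pos"])).round(4)); print((Rt.T@Rp).round(3))
# rack
b=np.load("w2.npz")
f=lambda q,z: ray(q,b["K"],b["R"],b["e"],z).round(4)
i=cam("side"); 
save("side2.png",cv2.resize(i[0][230:315,165:285],None,fx=6,fy=6,interpolation=cv2.INTER_CUBIC))
E
```

```text
reproj 0.41
world [ 0.5176 -0.2375  0.199 ] yaxis [-0.135  0.991  0.006] z [-0.003 -0.006  1.   ]
in tool [0.0419 0.0017 0.0023]
[[ 0.017  1.    -0.004]
 [ 1.    -0.017 -0.006]
 [-0.006 -0.004 -1.   ]]
```

```bash
python3 - <<'E'
from h import *
b=np.load("w2.npz")
f=lambda q,z: ray(q,b["K"],b["R"],b["e"],z)
p,q=f((61,62),.06),f((66,222),.06); print(p.round(3),q.round(3),np.linalg.norm(p-q),np.degrees(np.arctan2(*(p-q)[1::-1])))
p,q=f((146,62),.018),f((135,227),.018); print(p.round(3),q.round(3),np.linalg.norm(p-q),np.degrees(np.arctan2(*(p-q)[1::-1])))
E
```

```text
[0.582 0.125 0.06 ] [0.425 0.128 0.06 ] 0.1565493590166677 -1.1878299393888108
[0.591 0.062 0.018] [0.408 0.07  0.018] 0.18402833507549957 -2.720561830723149
```

View pics/side2.png

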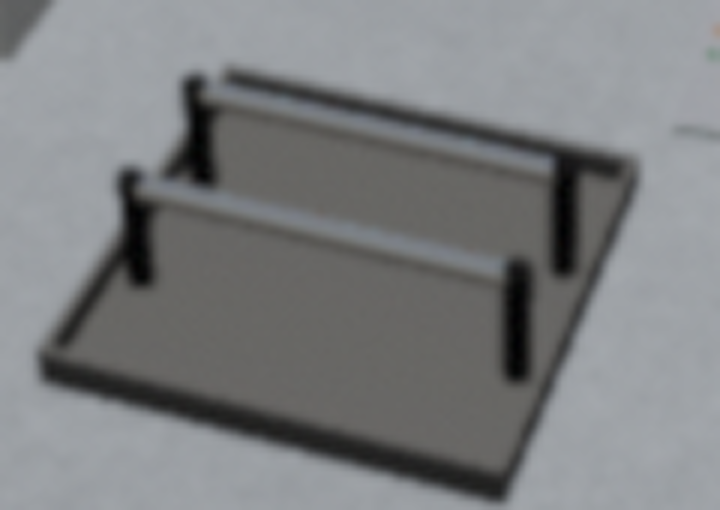

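The side view shows the rack's four post tops at crop pixels (193,85), (563,160), (130,178) and (515,265), and the rack is empty. With the grip 42 mm from the plate's centre, the fingers would hit a rod if I placed it centred. I'll set it down about 12 mm short, regrip farther out, then lift it slightly to centre it.

drive_tool(travel=[[0.03,0.004,0],[0.055,0.004,0],[0.069,0.004,0],[0.069,0.004,0],[0.069,0.004,0]], turn=[[0,0,0],[0,0,0],[0,0,0],[0,0,0],[0,0,0]])

```text
time_s: 9.73
ee_pos: [0.513, -0.1314, 0.2003]
eef_rot: [-179.8, -0.1, 96.7]
ft_force: [0.2, 0.3, -1.3]
grip_width: 0.0589
```

drive_tool(travel=[[0.069,0.004,0],[0.069,0.004,0],[0.069,0.004,0],[0.069,0.004,0],[0.069,0.004,0]], turn=[[0,0,0],[0,0,0],[0,0,0],[0,0,0],[0,0,0]])

```text
time_s: 10.15
ee_pos: [0.5023, 0.041, 0.2006]
eef_rot: [-179.8, -0.0, 96.7]
ft_force: [0.7, -0.2, -0.5]
grip_width: 0.0586
```

drive_tool(travel=[[0.06,0.004,0],[0.04,0,0],[0.02,0,0],[0,0,0],[0,0,0]], turn=[[0,0,0.055],[0,0,0.055],[0,0,0.055],[0,0,0.055],[0,0,0]])

```text
time_s: 10.57
ee_pos: [0.4993, 0.1001, 0.2005]
eef_rot: [-179.8, 0.0, 86.9]
ft_force: [-0.0, 0.6, -1.1]
grip_width: 0.0586
```

```bash
python3 - <<'E'
from h import *
s=arm.observe(); print(s["ee_pos"],s["eef_rot"],s["grip_width"],s["time_s"])
i,K,Rm,e=cam("wrist"); np.savez("w6.npz",i=i,K=K,R=Rm,e=e); sp=spots(i); print(sp)
save("w6.png",i)
i,K,Rm,e=cam("side")
q=[ray((x/6+165-.4,y/6+230-.4),K,Rm,e,.06) for x,y in((193,80),(563,157),(130,174),(515,262))]; print(np.round(q,3),np.mean(q,0).round(4))
E
```

```text
[0.49927291 0.10013368 0.20052073] [-1.79779642e+02  2.94182298e-02  8.68961911e+01] 0.05859553931568791 10.5667
{'red': [([249.7, 258.9], 289)], 'green': [([294.0, 166.6], 389)], 'yellow': [([246.9, 101.2], 447), ([198.3, 102.1], 451), ([498.5, 217.1], 105), ([494.5, 236.5], 97), ([490.7, 255.0], 94), ([508.9, 254.9], 48), ([132.2, 265.4], 18), ([488.8, 271.4], 44), ([506.9, 272.6], 80), ([506.6, 287.5], 17)], 'orange': [([494.6, 241.2], 1901), ([292.7, 225.7], 326), ([205.7, 227.0], 320), ([88.6, 323.6], 118), ([412.4, 324.4], 87), ([89.4, 358.5], 90), ([411.7, 357.6], 97)]}
[[0.58  0.123 0.06 ]
 [0.422 0.126 0.06 ]
 [0.583 0.183 0.06 ]
 [0.424 0.188 0.06 ]] [0.5021 0.1551 0.06  ]
```

View pics/w6.png

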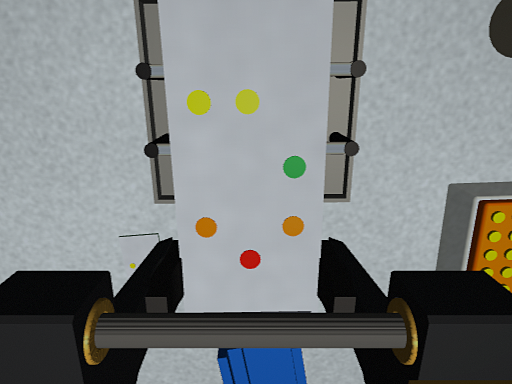

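All four post tops are visible beside the plate, at (144,71), (358,68), (152,150) and (352,148). The plate hasn't slipped, since its spots sit at the same pixels as before.

```bash
python3 - <<'E'
from h import *
a=np.load("w6.npz"); K,Rm,e=a["K"],a["R"],a["e"]
W=[(144,71),(358,68.5),(152,150),(352,148)]
q=np.array([ray(p,K,Rm,e,.06) for p in W]); print(q.round(4)); c=q.mean(0)
ax=(q[1]-q[0]+q[3]-q[2])/2; ay=(q[0]+q[1]-q[2]-q[3])/2
print("rack c",c.round(4),"lx",np.linalg.norm(ax),"ly",np.linalg.norm(ay),"yaw",np.degrees(np.arctan2(ax[1],ax[0])),np.degrees(np.arctan2(ay[1],ay[0]))-90)
_,K2,R2,e2=cam("side")
for w,s in zip(W,((130,174),(515,262),(193,80),(563,157))):
    pass
S=[(515,262),(130,174),(563,157),(193,80)]
for w,(x,y) in zip(W,S):
    A=0;B=0
    for KK,RR,ee,uv in((K,Rm,e,w),(K2,R2,e2,(x/6+164.6,y/6+229.6))):
        r=RR@np.linalg.inv(KK)@np.array([*uv,1]); r/=np.linalg.norm(r); M=np.eye(3)-np.outer(r,r); A=A+M;B=B+M@ee
    print("tri",np.linalg.solve(A,B).round(4))
px=np.array([(249.7,258.9),(294,166.6),(198.3,102.1),(246.9,101.2),(205.7,227),(292.7,225.7)])
Rp,t=platepose(px,K,Rm,e); print("plate",t.round(4),"yaw",np.degrees(np.arctan2(-Rp[0,1],Rp[1,1])))
d=c-t; s=arm.observe(); Rt=R.from_euler("xyz",s["eef_rot"],degrees=True).as_matrix(); print("tool delta to centre",(Rt.T@d).round(4))
E
```

```text
[[0.425  0.1929 0.06  ]
 [0.5838 0.186  0.06  ]
 [0.4224 0.1335 0.06  ]
 [0.5817 0.1267 0.06  ]]
rack c [0.5032 0.1598 0.06  ] lx 0.15922831725440642 ly 0.05942411746620588 yaw -2.4600185145252755 -2.25768922010856
tri [0.4245 0.192  0.0631]
tri [0.582  0.1858 0.0632]
tri [0.4219 0.1331 0.0644]
tri [0.5795 0.1272 0.0638]
reproj 0.34
plate [0.5014 0.1435 0.1945] yaw -2.111498327423852
tool delta to centre [0.0164 0.0013 0.1345]
```

drive_tool(travel=[[0.007,0.003,0.04],[0,0,0.06],[0,0,0.06],[0,0,0.05],[0,0,0.03]], turn=[[0,0,0.007],[0,0,0],[0,0,0],[0,0,0],[0,0,0]])

```text
time_s: 11.13
ee_pos: [0.5004, 0.1013, 0.0791]
eef_rot: [-179.7, 0.1, 86.5]
ft_force: [-1.1, 0.6, -1.1]
grip_width: 0.0587
```

drive_tool(travel=[[0,0,0.014],[0,0,0],[0,0,0]], turn=[[0,0,0],[0,0,0],[0,0,0]])

```text
time_s: 11.38
ee_pos: [0.503, 0.1019, 0.0756]
eef_rot: [-180.0, 0.0, 86.5]
ft_force: [0.8, 0.5, -2.0]
grip_width: 0.0589
```

drive_tool(travel=[[0,0,0.006],[0,0,0.004],[0,0,0.003],[0,0,0]], turn=[[0,0,0],[0,0,0],[0,0,0],[0,0,0]])

```text
time_s: 11.72
ee_pos: [0.5031, 0.1023, 0.0694]
eef_rot: [179.9, -0.0, 86.5]
ft_force: [0.5, -0.4, -1.7]
grip_width: 0.0588
```

drive_tool(travel=[[0,0,0.003],[0,0,0],[0,0,0]], turn=[[0,0,0],[0,0,0],[0,0,0]])

```text
time_s: 11.97
ee_pos: [0.5028, 0.1023, 0.0675]
eef_rot: [180.0, -0.0, 86.5]
ft_force: [0.5, -0.1, -0.6]
grip_width: 0.0587
```

drive_tool(travel=[[0,0,0.002],[0,0,0],[0,0,0]], turn=[[0,0,0],[0,0,0],[0,0,0]])

```text
time_s: 12.22
ee_pos: [0.5028, 0.1022, 0.0665]
eef_rot: [-180.0, -0.0, 86.5]
ft_force: [-0.9, 0.5, -0.6]
grip_width: 0.0587
```

drive_tool(travel=[[0,0,0.002],[0,0,0],[0,0,0]], turn=[[0,0,0],[0,0,0],[0,0,0]])

```text
time_s: 12.47
ee_pos: [0.5029, 0.1022, 0.0656]
eef_rot: [180.0, -0.0, 86.5]
ft_force: [-0.5, 0.0, 1.3]
grip_width: 0.0589
```

drive_tool(travel=[[0,0,0],[0,0,0],[0,0,0],[0,0,0]], turn=[[0,0,0],[0,0,0],[0,0,0],[0,0,0]], jaw=0.15)

```text
time_s: 12.8
ee_pos: [0.5029, 0.1022, 0.0655]
eef_rot: [180.0, -0.0, 86.5]
ft_force: [0.7, 0.6, 0.5]
grip_width: 0.0746
```

drive_tool(travel=[[-0.012,0,0],[-0.012,0,0],[-0.012,0,0],[0,0,0],[0,0,0]], turn=[[0,0,0],[0,0,0],[0,0,0],[0,0,0],[0,0,0]])

```text
time_s: 13.22
ee_pos: [0.5016, 0.0836, 0.0654]
eef_rot: [-180.0, -0.0, 86.4]
ft_force: [0.4, -0.1, -0.1]
grip_width: 0.0753
```

drive_tool(travel=[[0,0,0],[0,0,0],[0,0,0],[0,0,0],[0,0,0]], turn=[[0,0,0],[0,0,0],[0,0,0],[0,0,0],[0,0,0]], jaw=1, force=40)

```text
time_s: 13.63
ee_pos: [0.5017, 0.0843, 0.0655]
eef_rot: [180.0, 0.0, 86.5]
ft_force: [0.5, -0.3, 1.0]
grip_width: 0.0591
```

drive_tool(travel=[[0,0,-0.004],[0,0,-0.005],[0,0,-0.005],[0,0,0],[0,0,0]], turn=[[0,0,0],[0,0,0],[0,0,0],[0,0,0],[0,0,0]])

```text
time_s: 14.05
ee_pos: [0.5018, 0.0843, 0.0727]
eef_rot: [180.0, -0.0, 86.5]
ft_force: [-0.1, 1.3, -0.5]
grip_width: 0.0586
```

```bash
python3 - <<'E'
from h import *
s=arm.observe(); print(s["ee_pos"],s["eef_rot"],s["ft_force"].round(1),s["grip_width"],s["time_s"])
i,K,Rm,e=cam("wrist"); np.savez("w7.npz",i=i,K=K,R=Rm,e=e); sp=spots(i); print(sp)
save("w7.png",i)
E
```

```text
[0.50180009 0.08429677 0.07268561] [ 1.79976035e+02 -5.64302157e-03  8.65200415e+01] [-0.1  1.3 -0.5] 0.05858730417181899 14.05
{'red': [([249.1, 219.5], 321)], 'green': [([295.7, 119.7], 438)], 'yellow': [([196.4, 49.3], 512), ([246.8, 48.6], 504)], 'orange': [([203.7, 184.9], 362), ([294.0, 183.9], 360), ([89.2, 322.7], 152), ([411.7, 322.9], 117), ([89.8, 358.1], 101), ([411.6, 357.2], 104)]}
```

View pics/w7.png

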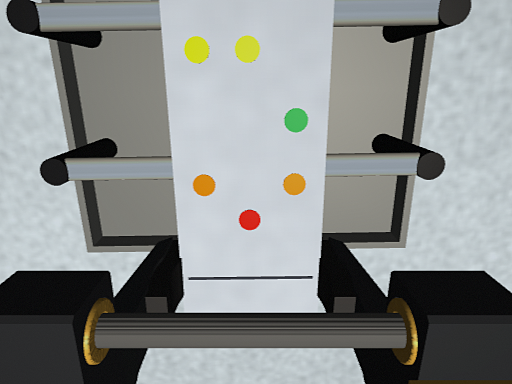

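The plate is regripped and held just above the rods, with the post tops at (23,14), (455,10), (56,170) and (430,164). I work out the remaining shift.

```bash
python3 - <<'E'
from h import *
a=np.load("w7.npz"); K,Rm,e=a["K"],a["R"],a["e"]
W=[(22,15),(455,11),(55,170),(431,165)]
for z in(.06,.062):
    q=np.array([ray(p,K,Rm,e,z) for p in W]); c=q.mean(0)
    ax=(q[1]-q[0]+q[3]-q[2])/2; ay=(q[0]+q[1]-q[2]-q[3])/2
    print(z,"rack c",c.round(4),"lx",np.linalg.norm(ax).round(4),"ly",np.linalg.norm(ay).round(4),"yaw",np.degrees(np.arctan2(ax[1],ax[0])).round(2))
px=np.array([(249.1,219.5),(295.7,119.7),(196.4,49.3),(246.8,48.6),(203.7,184.9),(294,183.9)])
Rp,t=platepose(px,K,Rm,e); print("plate",t.round(4),"yaw",np.degrees(np.arctan2(-Rp[0,1],Rp[1,1])).round(2),"z",Rp[:,2].round(3))
s=arm.observe(); Rt=R.from_euler("xyz",s["eef_rot"],degrees=True).as_matrix()
for c in(c,np.array([.5032,.1598,.06])): print("tool delta",(Rt.T@(c-t)).round(4))
print("plate in tool",(Rt.T@(t-s["ee_pos"])).round(4))
E
```

```text
0.06 rack c [0.503  0.1597 0.06  ] lx 0.1595 ly 0.0586 yaw -2.83
0.062 rack c [0.5031 0.1598 0.062 ] lx 0.1573 ly 0.0578 yaw -2.83
reproj 0.48
plate [0.5053 0.1455 0.0661] yaw -2.72 z [ 0.002 -0.012  1.   ]
tool delta [ 0.0141 -0.003   0.0041]
tool delta [ 0.0141 -0.0029  0.0061]
plate in tool [ 0.0614 -0.0002  0.0064]
```

drive_tool(travel=[[0.01,-0.002,0],[0.01,-0.002,0],[0.008,-0.002,0],[0,0,0],[0,0,0]], turn=[[0,0,0],[0,0,0],[0,0,0],[0,0,0],[0,0,0]])

```text
time_s: 14.52
ee_pos: [0.4994, 0.0988, 0.0724]
eef_rot: [-180.0, 0.0, 86.6]
ft_force: [0.2, 0.0, -1.3]
grip_width: 0.0587
```

drive_tool(travel=[[0,0,0.005],[0,0,0.004],[0,0,0.002],[0,0,0],[0,0,0]], turn=[[0,0,0],[0,0,0],[0,0,0],[0,0,0],[0,0,0]])

```text
time_s: 14.93
ee_pos: [0.4994, 0.0982, 0.0668]
eef_rot: [-180.0, 0.0, 86.5]
ft_force: [0.2, 0.0, -0.9]
grip_width: 0.0586
```

drive_tool(travel=[[0,0,0.0015],[0,0,0.0015],[0,0,0],[0,0,0]], turn=[[0,0,0],[0,0,0],[0,0,0],[0,0,0]])

```text
time_s: 15.27
ee_pos: [0.4997, 0.0983, 0.0656]
eef_rot: [180.0, 0.0, 86.5]
ft_force: [0.1, -1.8, 0.1]
grip_width: 0.0588
```

```bash
python3 - <<'E'
from h import *
s=arm.observe(); print(s["ee_pos"],s["eef_rot"],s["ft_force"].round(1),s["time_s"])
i,K,Rm,e=cam("wrist"); sp=spots(i); print({k:[c for c,_ in v][:2] for k,v in sp.items()})
o=sorted(c for c,a in sp["orange"] if a>200);y=sorted(c for c,a in sp["yellow"] if a>200)
px=np.array([sp["red"][0][0],sp["green"][0][0],y[0],y[1],o[0],o[1]])
Rp,t=platepose(px,K,Rm,e); print("plate",t.round(4),"yaw",np.degrees(np.arctan2(-Rp[0,1],Rp[1,1])).round(2),"z",Rp[:,2].round(3))
E
```

```text
[0.49966115 0.0983229  0.06558264] [1.79985094e+02 1.74038158e-03 8.65125150e+01] [ 0.1 -1.8  0.1] 15.2667
{'red': [[249.1, 220.0]], 'green': [[295.9, 120.3]], 'yellow': [[246.7, 48.2], [195.6, 48.9]], 'orange': [[203.4, 185.4], [294.1, 184.3]]}
reproj 98.23
plate [0.4954 0.1645 0.1253] yaw -17.07 z [ 0.679 -0.317  0.662]
```

drive_tool(travel=[[0,0,0],[0,0,0],[0,0,0],[0,0,0],[0,0,0]], turn=[[0,0,0],[0,0,0],[0,0,0],[0,0,0],[0,0,0]], jaw=0.1)

```text
time_s: 15.73
ee_pos: [0.4996, 0.0985, 0.0655]
eef_rot: [180.0, -0.0, 86.5]
ft_force: [-0.2, -1.0, 0.0]
grip_width: 0.0794
```

drive_tool(travel=[[0,0,-0.03],[0,0,-0.06],[0,0,-0.07],[0,0,-0.07],[0,0,-0.05]], turn=[[0,0,0],[0,0,0],[0,0,0],[0,0,0],[0,0,0]])

```text
time_s: 16.15
ee_pos: [0.5005, 0.0986, 0.2087]
eef_rot: [179.8, -0.0, 86.5]
ft_force: [1.7, 0.1, 0.1]
grip_width: 0.0794
```

drive_tool(travel=[[-0.04,0,0],[0,0,0],[0,0,0]], turn=[[0,0,0],[0,0,0],[0,0,0]])

```text
time_s: 16.4
ee_pos: [0.4982, 0.0781, 0.2057]
eef_rot: [180.0, -0.0, 86.4]
ft_force: [0.1, 0.2, -0.0]
grip_width: 0.0794
```

```bash
python3 - <<'E'
from h import *
s=arm.observe(); print(s["ee_pos"],s["ft_force"].round(1),s["time_s"])
i,K,Rm,e=cam("wrist"); np.savez("w8.npz",i=i,K=K,R=Rm,e=e); sp=spots(i); print({k:v for k,v in sp.items()})
save("w8.png",i)
E
```

```text
[0.49821484 0.07813294 0.20566972] [ 0.1  0.2 -0. ] 16.4
{'red': [([249.6, 127.6], 85)], 'green': [([273.0, 73.5], 109)], 'yellow': [([248.4, 37.3], 112), ([224.0, 37.7], 115), ([498.9, 188.5], 109), ([495.2, 208.4], 101), ([491.6, 227.6], 95), ([509.3, 227.6], 40), ([507.4, 245.6], 75), ([488.0, 246.3], 89), ([504.6, 263.3], 86), ([484.6, 264.1], 86)], 'orange': [([226.2, 108.3], 98), ([273.0, 107.8], 98), ([492.5, 223.7], 2464), ([43.0, 323.6], 133), ([458.1, 324.4], 97), ([44.2, 359.0], 90), ([457.1, 357.7], 112)]}
```

View pics/w8.png

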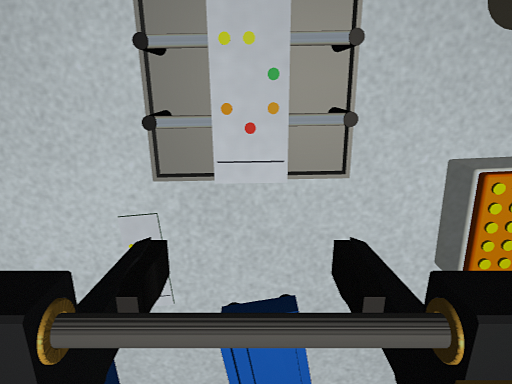

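The plate lies flat on both rods, with its dark-line end at row 182 and the post tops at (140,40), (357,36), (149,122) and (351,118). A final numeric check:

```bash
python3 - <<'E'
from h import *
a=np.load("w8.npz"); K,Rm,e=a["K"],a["R"],a["e"]
q=np.array([ray(p,K,Rm,e,.06) for p in[(140,40.5),(357,36.5),(149,122.5),(351,118.5)]]); c=q.mean(0); ax=(q[1]-q[0]+q[3]-q[2]); yw=np.arctan2(ax[1],ax[0])
px=np.array([(249.6,127.6),(273,73.5),(224,37.7),(248.4,37.3),(226.2,108.3),(273,107.8)])
P=np.array([ray(p,K,Rm,e,.064)[:2] for p in px]); M=MOD[:,:2]
A=M-M.mean(0);B=P-P.mean(0); th=np.arctan2((A[:,0]*B[:,1]-A[:,1]*B[:,0]).sum(),(A*B).sum())
r=np.array([[np.cos(th),-np.sin(th)],[np.sin(th),np.cos(th)]]); t=P.mean(0)-r@M.mean(0)
print("scale",np.sqrt((B**2).sum()/(A**2).sum()).round(4),"rack",c.round(4),np.degrees(yw).round(2),"plate",t.round(4),np.degrees(th).round(2),"diff",(t-c[:2]).round(4))
for p in((214,182),(287,181)): print(ray(p,K,Rm,e,.064).round(4))
Rp,tt=platepose(px,K,Rm,e); print(tt.round(4),Rp[:,2].round(3))
E
```

```text
scale 0.9978 rack [0.5029 0.1597 0.06  ] -2.51 plate [0.503  0.1596] -2.75 diff [ 0.0001 -0.0001]
[0.4691 0.0824 0.064 ]
[0.5292 0.0796 0.064 ]
reproj 0.41
[0.5029 0.1594 0.0608] [0.035 0.11  0.993]
```

```bash
python3 -c "
from plant import arm
print(arm.sign_off())"
```

```text
the job is handed in; nothing more can be done
None
```

The plate is lying coated side up across both rods of the drying rack, and the job was handed in at about 16.5 s of the 54 s allowed.

**What I did:** I pushed the plate along the rails of the smallest holder with closed fingers until 57 mm stuck out. I then gripped that end across its width and lifted it off. That grip was too close to the plate's centre for the fingers to clear the rod at the centred position. So I set the plate on the rods about 14 mm short and let go. I then gripped it nearer its end, lifted it 7 mm, moved it to centre, lowered it to contact and let go.

**Last checks:**
- **Position:** the coloured spots put the plate within about 1 mm of the rack's centre. The plate's visible end suggests about 1–2 mm.
- **Angle:** the plate is about 0.25° off square to the rack.
- **Height:** the plate's apparent scale matches lying flat on the rods, to 0.2%.
- **Forces:** the readings after each move stayed under 4 N.
- **Other things:** I never touched the other objects, and they look unmoved in the views I took. The bottle and beaker were not checked separately at the end.

**Disagreements:**
- The final 3D fit from the spots showed a tilt of about 6–7°. I took this as noise because the spots were small and far off, and both the scale and the picture show the plate flat.
- An earlier spot check, just before release, failed with a bad fit. I relied on the raw spot pixels and the arm's position instead.
- The rods' height measured 63–64 mm from two views, against 60 mm in the text. The contact height when lowering agreed with 60 mm.

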